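Change the batch in the laser marker

ROBOT

A 6-joint arm with a two-finger parallel gripper is mounted at the origin on the work surface. World frame = base frame: x ahead of the robot, y to its left, z up, the work surface at z = 0. Lengths are in mm, angles in rad, forces in N, time in s.
With the tool pointing down it reaches from about 400 to 925 mm from the base axis. Payload 12.5 kg.
Tool frame: the origin (TCP) lies between the finger pads; the fingertips stand env.tip_extent ahead of it and the grasp point (between the pads) lies 11 mm behind it (env.tip_extent is the distance from the TCP to the fingertips, in mm); z points along the fingers, y is the line along which they close (so a half turn about z gives the same grasp; the last joint's range is limited). The gripper opens to 95 mm and grips with 3 to 60 N. Pads are 20 mm wide; open, the fingers measure 119 mm over their backs; the gripper's body (75 mm by 180 mm) begins 59 mm behind the grasp point.
Start: joints at [1.071, 0.491, 1.559, -0, 1.092, -0.106], TCP at [239.798, 577.185, 222.661] pointing down, gripper open.
Joint ranges: [-3.1, 3.1], [-0.84, 2.19], [0.05, 2.79], [-1.13, 4.28], [0.06, 2.93], [-2.69, 2.69]. Speed limits (rad/s): [2.22, 2.22, 2.79, 3.14, 3.14, 3.14].

INTERFACE

Orientations are given as [roll, pitch, yaw] about the fixed x, y, z axes, in that order (R = Rz(yaw) Ry(pitch) Rx(roll)).
In Python, from cell import env gives the robot as it stands.
- The arm moves only by the tool carry_out, never from a script. Its argument "motion" is a list of rows, each a list of 5 numbers: the shift along the tool's x, y, z in mm, then the turn about the tool's z in degrees, then the closure, from 0 (fully open) to 1 (shut). A call has 1 to 12 rows; each row shifts and turns the commanded pose from where the row before left it, along the tool's axes as they then stand; what a row does not reach is not made up. A row lasts 1/10 s, in which the tool goes at most 50 mm and 8.59 degrees, less where a joint would pass 70% of its speed; a pose out of reach is approached as far as the arm can. A call with a gripper value outside its range is refused whole. The fingers move at their own pace and stop on an object; the grip force is fixed at half the most. Time passes only in rows, so rows that do not move let the fingers close. It gives the time, the measured TCP pose, the force, the opening and the grip force at its end, in the units of the state.
- env.state(): the state, without advancing time (a new reading comes with each control period).
- env.read_camera(name): name is "side" or "top" or "wrist"; returns a dict with "color" (420x560x3 uint8, red, green, blue), "K" (3x3 intrinsics, pixels), "R" (3x3) and "t" (3): a world point X has camera coordinates R X + t; the wrist camera has in their place "hand_eye" (4x4, takes a point from camera to tool coordinates, whose origin is the TCP and whose axes are the flange's). Camera axes: x right, y down, z forward; pixel columns grow to the right and rows downward; lengths in mm; the calibration is good to about 2 mm. A picture is of the moment at which its call begins: read the wrist's pose just before it. There is no depth.
- env.job_done(): hands the job in; it is judged then, once.
The state is a dict: "t": time; "joints": joint angles; "qvel": joint speeds; "tau": joint torques, N m; "eef_pos": TCP position; "tcp_rot": TCP orientation; "ft_force": force on the tool from outside, world axes, zero at the start; "moment": the same for the moment, N m; "opening": opening from 0.0 (shut) to 1.0 (fully open); "grip_force": force on a finger pad.
Only numpy, scipy, OpenCV 4.12 (cv2) and the standard library are available. Lean on these libraries where they do the work, as an engineer would, in place of code of your own. Each camera call takes 0.05 s, during which the arm holds its last target. There are 200 camera calls.

TASK

The laser marker has finished its batch. Raise its lid gently to the stop, drop every marked flange (the ones with a black band) into the wooden crate, and put every plain blank flange from the rubber mat onto the bed, lying flat with the hub up inside its raised edge. Then lower the lid gently until it is fully shut and only after that press the green start button all the way in and let go; leave everything else on the bench where it is.

Things in the scene. Friction and masses are not known exactly. Their poses are not given: they have to be found in the camera images.
- marker: White laser marker 330 x 320 mm, fixed. Origin: centre of underside; x to its rear (hinge), y along its width, z up. Inside spans x -121..125, y -148..148 mm; walls, console up to z 95 mm. Dark steel bed, top at z 30 mm, x -99..58, y -126..126 mm, framed by a raised bright edge (top z 36 mm). Parked gantry and laser head fill x 75..123 mm up to z 87 mm, full width.
- lid (a joint): Lid angle in rad: 0 shut, 1.4 open on its stop; positive lifts the front edge. Hinged along the machine's y axis at its rear. 257 mm deep, 308 mm wide, 10 mm thick, white frame, amber window, 0.45 kg. A friction hinge (0.75 N m) holds it at any angle, so it must be pulled up and pushed down all the way (2 to 6 N at the handle).
- lid_handle (a point): Middle of the lid's handle: dark round bar, 10 mm diameter, 110 mm long, parallel to the machine's y axis, its axis 35 mm above the lid's top face, 237 mm in front of the hinge axis and 45 mm above it (lid shut). Axes turn with the lid: shut, they equal the machine's; z is the lid's upward normal. The bar can turn between the finger pads.
- lid_hinge (a point): Middle of the lid's hinge axis, at machine x = 135 mm, y = 0, z = 95 mm. Axes turn with the lid: y is the hinge axis, x points away from the lid's front edge.
- start (a joint): Travel of the green start button in m: 0 out, 0.006 fully pressed; springs back; 4 N presses it fully.
- start_top (a point): Centre of the top face of the green start button (24 mm diameter) on the front console, at machine x = -145 mm, y = 105 mm. Pressed straight down. Moves with the button.
- crate: Slatted wooden crate, 300 x 220 mm, 116 mm high, fixed to the bench. Origin: centre of its underside; x along its length. Inside 284 x 204 mm (with a 20 mm corner post in each corner), floor top at z = 8 mm.
- mat: Black rubber mat 330 x 100 mm, 3 mm thick, fixed, on which the blanks wait in a row along its x axis with an elbow among them. Origin: centre of its underside.
- marked1: Finished steel pipe flange with a black laser band on the flange face: flange 56 mm diameter x 8 mm, with a hub of 32 mm diameter rising to 30 mm above the underside (grip it by the hub); about 0.2 kg. Origin: centre of the underside; z out through the hub. Lies on the marker's bed at the start, or is absent.
- marked2: Finished steel pipe flange with a black laser band on the flange face: flange 56 mm diameter x 8 mm, with a hub of 32 mm diameter rising to 30 mm above the underside (grip it by the hub); about 0.2 kg. Origin: centre of the underside; z out through the hub. Lies on the marker's bed at the start, or is absent.
- marked3: Finished steel pipe flange with a black laser band on the flange face: flange 56 mm diameter x 8 mm, with a hub of 32 mm diameter rising to 30 mm above the underside (grip it by the hub); about 0.2 kg. Origin: centre of the underside; z out through the hub. Lies on the marker's bed at the start, or is absent.
- marked4: Finished steel pipe flange with a black laser band on the flange face: flange 56 mm diameter x 8 mm, with a hub of 32 mm diameter rising to 30 mm above the underside (grip it by the hub); about 0.2 kg. Origin: centre of the underside; z out through the hub. Lies on the marker's bed at the start, or is absent.
- blank1: Plain steel pipe flange, no band, same size as the marked ones (flange 56 x 8 mm, hub 32 mm diameter to 30 mm above the underside, 0.2 kg). Origin: centre of the underside; z out through the hub. Waits on the rubber mat at the start, or is absent.
- blank2: Plain steel pipe flange, no band, same size as the marked ones (flange 56 x 8 mm, hub 32 mm diameter to 30 mm above the underside, 0.2 kg). Origin: centre of the underside; z out through the hub. Waits on the rubber mat at the start, or is absent.
- blank3: Plain steel pipe flange, no band, same size as the marked ones (flange 56 x 8 mm, hub 32 mm diameter to 30 mm above the underside, 0.2 kg). Origin: centre of the underside; z out through the hub. Waits on the rubber mat at the start, or is absent.
- elbow: Dark pipe elbow 50 mm tall, standing on the mat among the blanks; a bystander, leave it alone. Origin: centre of its underside.
- tape: Yellow tape roll, 90 mm diameter, 24 mm high; a bystander, leave it alone. Origin: centre of its underside.
- spraycan: Spray can with red label, 64 mm diameter, 170 mm tall; a bystander, leave it alone. Origin: centre of its underside.
- brush: Hand brush, lying; a bystander, leave it alone. Origin: centre of its underside.
- wrench: Steel wrench, lying; a bystander, leave it alone. Origin: centre of its underside.
- nipple: Steel pipe nipple standing upright, 42 mm diameter, 70 mm tall; a bystander, leave it alone. Origin: centre of its underside.
- caliper: Caliper 200 mm long, lying; a bystander, leave it alone. Origin: centre of its underside.
- collar: Dark steel shaft collar, 68 mm diameter, 25 mm high; a bystander, leave it alone. Origin: centre of its underside.
Things that resemble listed ones, but are neither listed nor needed, are in the scene too. Leave any orange look-alike of the blank3 alone.

How it is judged (in metres and radians):
On the way, in this order (a step that is already met when the one before it is completed fails the run):
1. The lid is raised to its stop (beyond 1.33 rad) (value of joint lid above 1.33 rad), for 0.2 s.
2. Every marked flange lies in the crate and every blank lies flat, hub up, on the bed (x of marked1 in the frame of crate between -0.14 and 0.14 m and y of marked1 in the frame of crate between -0.1 and 0.1 m and z of marked1 in the frame of crate between -0.005 and 0.1 m and x of marked2 in the frame of crate between -0.14 and 0.14 m and y of marked2 in the frame of crate between -0.1 and 0.1 m and z of marked2 in the frame of crate between -0.005 and 0.1 m and x of marked3 in the frame of crate between -0.14 and 0.14 m and y of marked3 in the frame of crate between -0.1 and 0.1 m and z of marked3 in the frame of crate between -0.005 and 0.1 m and x of marked4 in the frame of crate between -0.14 and 0.14 m and y of marked4 in the frame of crate between -0.1 and 0.1 m and z of marked4 in the frame of crate between -0.005 and 0.1 m and linear speed of each of marked1, marked2, marked3, marked4, blank1, blank2, blank3 below 0.03 m/s and x of blank1 in the frame of marker between -0.075 and 0.034 m and y of blank1 in the frame of marker between -0.102 and 0.102 m and z of blank1 in the frame of marker between 0.02 and 0.034 m and angle between each of blank1, blank2, blank3's own z axis and vertical below 0.1 rad and x of blank2 in the frame of marker between -0.075 and 0.034 m and y of blank2 in the frame of marker between -0.102 and 0.102 m and z of blank2 in the frame of marker between 0.02 and 0.034 m and x of blank3 in the frame of marker between -0.075 and 0.034 m and y of blank3 in the frame of marker between -0.102 and 0.102 m and z of blank3 in the frame of marker between 0.02 and 0.034 m), for 0.2 s.
3. The lid is fully shut (under 0.03 rad) (value of joint lid below 0.03 rad), for 0.2 s.
4. The start button is pressed in (over 4 mm) with the lid shut (value of joint start above 0.004 m and value of joint lid below 0.03 rad), for 0.1 s.
At the end, for the whole second after the job is handed in: Every marked flange present lies inside the crate, below its rim; every blank present rests flat and hub up on the dark bed plate, inside its raised edge (underside within 4 mm of the plate); the lid is shut (under 0.03 rad) and the start button is out again (x of marked1 in the frame of crate between -0.14 and 0.14 m and y of marked1 in the frame of crate between -0.1 and 0.1 m and z of marked1 in the frame of crate between -0.005 and 0.1 m and x of marked2 in the frame of crate between -0.14 and 0.14 m and y of marked2 in the frame of crate between -0.1 and 0.1 m and z of marked2 in the frame of crate between -0.005 and 0.1 m and x of marked3 in the frame of crate between -0.14 and 0.14 m and y of marked3 in the frame of crate between -0.1 and 0.1 m and z of marked3 in the frame of crate between -0.005 and 0.1 m and x of marked4 in the frame of crate between -0.14 and 0.14 m and y of marked4 in the frame of crate between -0.1 and 0.1 m and z of marked4 in the frame of crate between -0.005 and 0.1 m and x of blank1 in the frame of marker between -0.075 and 0.034 m and y of blank1 in the frame of marker between -0.102 and 0.102 m and z of blank1 in the frame of marker between 0.02 and 0.034 m and angle between each of blank1, blank2, blank3's own z axis and vertical below 0.1 rad and linear speed of each of blank1, blank2, blank3 below 0.03 m/s and x of blank2 in the frame of marker between -0.075 and 0.034 m and y of blank2 in the frame of marker between -0.102 and 0.102 m and z of blank2 in the frame of marker between 0.02 and 0.034 m and x of blank3 in the frame of marker between -0.075 and 0.034 m and y of blank3 in the frame of marker between -0.102 and 0.102 m and z of blank3 in the frame of marker between 0.02 and 0.034 m and value of joint lid below 0.03 rad and value of joint start below 0.002 m); the robot touches nothing.
It fails at once if The lid is slammed against a stop (faster than 1.2 rad/s within 0.4 rad of shut or of open) ((value of joint lid below 0.4 rad and velocity of joint lid below -1.2 rad/s) or (value of joint lid above 1 rad and velocity of joint lid above 1.2 rad/s)).
It fails at once if Start is pressed while the lid is not shut (value of joint start above 0.004 m and value of joint lid above 0.06 rad).
It fails at once if A bystander is moved more than 3 cm (distance of any of elbow, tape, spraycan, brush, wrench, nipple, caliper, collar from where it was at the start of the episode above 0.03 m).
Of marked1, marked2, marked3, marked4 only 2 to 4 are there at a start; the rules pass over those that are not, and their reading is None.
Of blank1, blank2, blank3 only 2 to 3 are there at a start; the rules pass over those that are not, and their reading is None.
At some moment in a run one of marked1, marked2, marked3, marked4 may be knocked a few centimetres aside while the robot is not near it.
Once in a run the grip may slacken for a moment while it holds something.
It also fails if it takes over 210 s, if anything falls off the work surface, if the arm or the gripper's body presses on something with over 40 N, if the wrist force passes 120 N, or if a joint passes its speed limit or range.

## Working session

There is one attempt and no reset: what is moved stays moved. The work goes in short steps, Python scripts to look and compute and a tool call to move; the robot and the scene stay as the last step left them, time stands still between calls to the robot, and variables do not carry over. Pictures are saved under pics/ and viewed, at most 14 in all, crops included, and the job is handed in when it is done.

Besides the shell and the picture viewer there is one more tool, called after "Call:" as a command line: name --pt "numbers of a row" for each row, then --argument value for the rest. carry_out: Moves the arm, as the interface text tells. Its arguments: {"type":"object","properties":{"motion":{"type":"array"}},"required":["motion"]}

```bash
ls; mkdir -p pics
cat > h.py <<'E'
import numpy as np, cv2
from cell import env
def shot(n,f=None):
    c=env.read_camera(n)
    if f: cv2.imwrite('pics/'+f,c['color'][:,:,::-1])
    return c
def ray(c,u,v,z):
    d=c['R'].T@np.linalg.solve(c['K'],[u,v,1.]); o=-c['R'].T@c['t']
    return o+d*(z-o[2])/d[2]
def proj(c,X):
    p=c['K']@(c['R']@np.array(X,float)+c['t']); return p[:2]/p[2]
E
python3 - <<'E'
from h import *
for n in('top','side'):
    c=shot(n,n+'0.png'); print(n,c['K'].tolist(),(-c['R'].T@c['t']).tolist(),c['R'].round(3).tolist())
print(env.state(),env.tip_extent)
E
```

```text
pics
top [[422.5970058418041, 0.0, 269.1325388230711], [0.0, 422.5970058418041, 208.38482476976813], [0.0, 0.0, 1.0]] [398.91886457083, -17.580581790480764, 1355.5014162122905] [[0.028, -0.999, 0.026], [-0.994, -0.03, -0.106], [0.107, -0.023, -0.994]]
side [[407.80560806546214, 0.0, 279.7435206209447], [0.0, 407.80560806546214, 208.30278187472703], [0.0, 0.0, 1.0]] [162.99164079272617, -640.0853819916966, 899.1730073205584] [[0.865, -0.502, 0.008], [-0.369, -0.646, -0.668], [0.341, 0.574, -0.744]]
{'t': 0.1, 'joints': array([ 1.07135999e+00,  4.91493675e-01,  1.55938800e+00, -4.98683153e-06,
        1.09173256e+00, -1.05580139e-01]), 'qvel': array([-0.00099607, -0.00231973, -0.00167879, -0.00161813, -0.00014921,
       -0.00152187]), 'tau': array([ 2.67939846e-03, -6.13625836e+01, -2.58605558e+01,  6.93791779e-02,
        4.70248621e-02, -6.79262683e-06]), 'eef_pos': array([239.71001377, 576.97041703, 222.12384543]), 'tcp_rot': array([-3.14057629e+00, -1.03260667e-04,  2.74773870e+00]), 'ft_force': array([-0.01228767,  0.36672827,  0.02633042]), 'moment': array([-0.04796727, -0.01620228, -0.0042443 ]), 'grip_force': 0.0, 'opening': 0.9993677772559761} 8.0
```

View pics/top0.png

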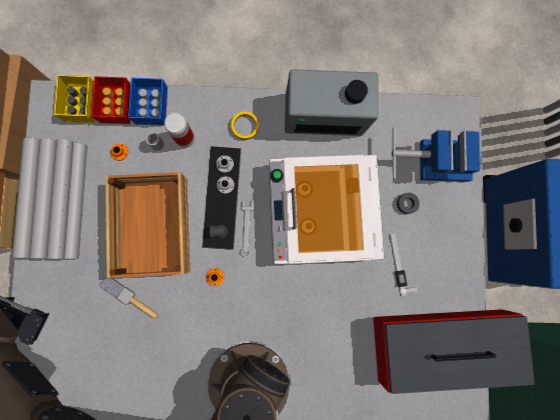

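View pics/side0.png

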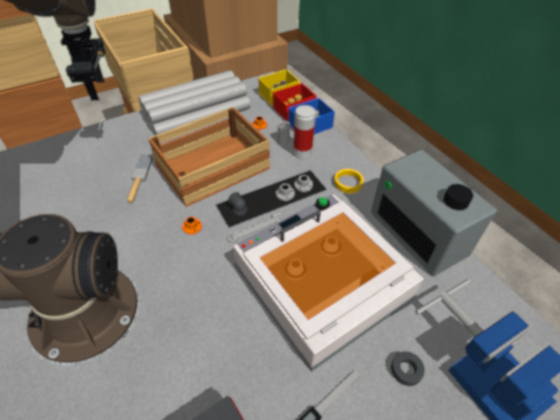

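Run:
```python
from h import *
c=cv2.imread('pics/top0.png')
cv2.imwrite('pics/t1.png',cv2.resize(c[140:280,195:395],None,fx=4,fy=4,interpolation=cv2.INTER_CUBIC))
s=cv2.imread('pics/side0.png')
cv2.imwrite('pics/s1.png',cv2.resize(s[160:360,210:430],None,fx=3,fy=3,interpolation=cv2.INTER_CUBIC))
```

```text
(no output)
```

View pics/t1.png

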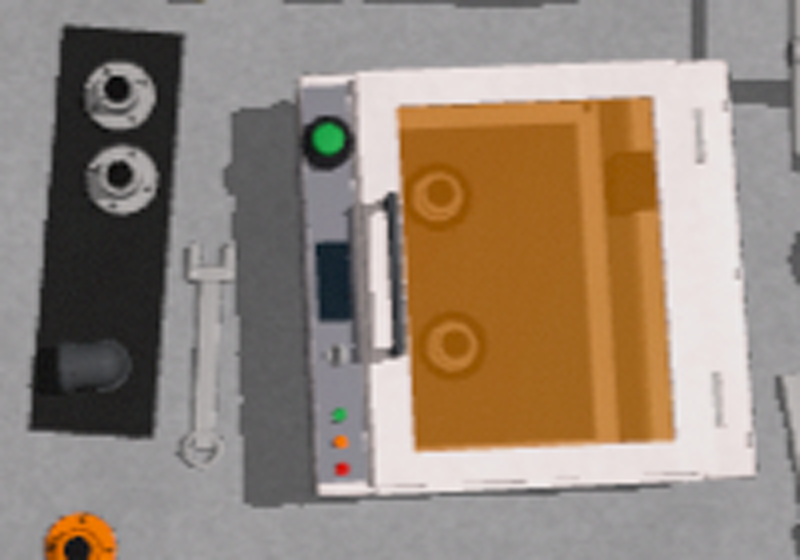

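View pics/s1.png

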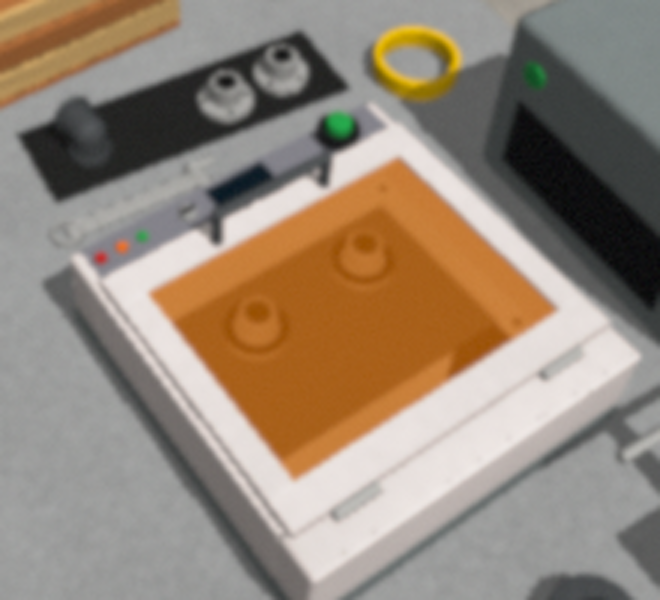

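```bash
cat >> h.py <<'E'
from scipy.spatial.transform import Rotation as Ro
def mk(P,yaw,X): # machine->world
    X=np.atleast_2d(X); c,s=np.cos(yaw),np.sin(yaw)
    return np.c_[P[0]+c*X[:,0]-s*X[:,1],P[1]+s*X[:,0]+c*X[:,1],X[:,2]]
def wcam():
    s=env.state(); c=shot('wrist'); T=np.eye(4); T[:3,:3]=Ro.from_euler('xyz',s['tcp_rot']).as_matrix(); T[:3,3]=s['eef_pos']
    M=np.linalg.inv(T@c['hand_eye']); c['R'],c['t']=M[:3,:3],M[:3,3]; return c
E
cat > fit.py <<'E'
from h import *
from scipy.optimize import least_squares
T=env.read_camera('top');S=env.read_camera('side')
t=lambda a,b:(195+a/4,140+b/4)
s=lambda a,b:(210+a/3,160+b/3)
obs=[(T,t(300,75),(-165,160,95)),(T,t(318,495),(-165,-160,95)),(T,t(727,60),(165,160,95)),(T,t(755,475),(165,-160,95)),
(T,t(328,138),(-145,105,102)),(S,s(340,124),(-145,105,102)),(S,s(372,104),(-165,160,95)),(S,s(75,255),(-165,-160,95)),(S,s(640,356),(165,160,95)),(S,s(312,585),(165,-160,95))]
f=lambda p:np.concatenate([proj(c,mk(p[:2],p[2],X)[0])-o for c,o,X in obs])
r=least_squares(f,[400,-170,-1.57]);p=r.x
print(p,r.fun.reshape(-1,2).round(1).tolist())
for a,b in [((-102,55,140)),((-102,-55,140))] and []: pass
for X in [(-102,55,140),(-102,-55,140)]:
    w=mk(p[:2],p[2],X)[0]; print(w.round(1),(proj(T,w)-[195,140])*4,(proj(S,w)-[210,160])*3)
# flanges
for n,(a,b),(a2,b2),z in [('b1',(118,90),(283,53),30+3),('b2',(121,174),(226,83),33),('m1',(442,194),(366,244),60),('m2',(457,344),(258,308),60)]:
    print(n,ray(T,*t(a,b),z).round(1),ray(S,*s(a2,b2),z).round(1))
print('mat', [ray(T,*t(*q),3).round(0)[:2].tolist() for q in [(64,26),(184,36),(153,438),(30,430)]])
print('crate',[ray(T,*q,116).round(0)[:2].tolist() for q in [(108,176),(185,173),(188,274),(107,278)]])
E
python3 fit.py
```

```text
[ 541.50570955 -219.39039784   -1.50393473] [[-0.4, -1.2], [-0.6, -0.1], [0.5, -0.9], [0.6, 0.4], [0.1, 0.3], [-0.3, 2.4], [0.2, -1.8], [-2.5, -0.3], [1.5, 0.0], [0.0, -0.2]]
[ 589.6 -113.9  140. ] [392.34167586 195.04077639] [327.69761276 156.58748423]
[ 479.8 -121.3  140. ] [399.22641602 345.83472318] [217.87702317 214.11668875]
b1 [683.7  97.6  33. ] [688.8 100.2  33. ]
b2 [616.3  92.6  33. ] [616.2  91.9  33. ]
m1 [ 604.2 -158.9   60. ] [ 607.2 -158.3   60. ]
m2 [ 487.9 -172.6   60. ] [ 491.8 -168.3   60. ]
mat [[742.0, 146.0], [737.0, 48.0], [410.0, 61.0], [413.0, 159.0]]
crate [[614.0, 431.0], [630.0, 206.0], [335.0, 183.0], [317.0, 414.0]]
```

```bash
cat >> h.py <<'E'
MP,MY=np.array([541.5,-219.4]),-1.504
def plan(*pts):
    """tool-axis shifts from the present pose through world points (tool down, yaw 3.209)"""
    s=env.state(); p=s['eef_pos']; yaw=s['tcp_rot'][2]
    print('now',p.round(1),'yaw',round(yaw,3),'turn deg',round(np.degrees(-((3.209-yaw+np.pi)%(2*np.pi)-np.pi)),1),'open',round(s['opening']*95,1),'F',s['ft_force'].round(1),'t',s['t'])
    R=Ro.from_euler('xyz',[np.pi,0,3.209]).as_matrix()
    for q in pts:
        print('to',np.round(q,1),'shift',(R.T@(np.array(q)-p)).round(1)); p=np.array(q,float)
E
python3 - <<'E'
from h import *
plan((534.7,-117.6,222),(534.7,-117.6,129))
E
```

```text
now [239.8 577.1 222.3] yaw 2.748 turn deg -26.4 open 95.3 F [ 1.3  0.2 -0.4] t 0.2
to [ 534.7 -117.6  222. ] shift [-2.475e+02 -7.129e+02  3.000e-01]
to [ 534.7 -117.6  129. ] shift [ 0. -0. 93.]
```

Call:
carry_out --pt "0 0 0 -6.6 0" --pt "0 0 0 -6.6 0" --pt "0 0 0 -6.6 0" --pt "0 0 0 -6.6 0"

```text
t: 0.6
eef_pos: [239.8, 577.1, 222.5]
tcp_rot: [-3.141, -0.0, -3.07]
ft_force: [0.3, 0.8, 1.1]
opening: 1.0
grip_force: 0.0
```

Call:
carry_out --pt "-13.75 -39.6 0 0 0" --pt "-13.75 -39.6 0 0 0" --pt "-13.75 -39.6 0 0 0" --pt "-13.75 -39.6 0 0 0" --pt "-13.75 -39.6 0 0 0" --pt "-13.75 -39.6 0 0 0" --pt "-13.75 -39.6 0 0 0" --pt "-13.75 -39.6 0 0 0" --pt "-13.75 -39.6 0 0 0"

```text
t: 1.5
eef_pos: [387.4, 228.3, 222.7]
tcp_rot: [3.141, 0.0, -3.074]
ft_force: [0.8, 0.6, 0.3]
opening: 0.999
grip_force: 0.0
```

Call:
carry_out --pt "-13.75 -39.6 0 0 0" --pt "-13.75 -39.6 0 0 0" --pt "-13.75 -39.6 0 0 0" --pt "-13.75 -39.6 0 0 0" --pt "-13.75 -39.6 0 0 0" --pt "-13.75 -39.6 0 0 0" --pt "-13.75 -39.6 0 0 0" --pt "-13.75 -39.6 0 0 0" --pt "-13.75 -39.6 0 0 0" --pt "0 0 0 0 0" --pt "0 0 0 0 0"

```text
t: 2.6
eef_pos: [534.2, -118.0, 222.1]
tcp_rot: [3.141, -0.001, -3.076]
ft_force: [-0.6, 0.4, -0.5]
opening: 0.997
grip_force: 0.0
```

Run:
```python
from h import *
plan((534.7,-117.6,129))
c=wcam(); cv2.imwrite('pics/w1.png',c['color'][:,:,::-1])
for X in [(534.7,-117.6,140),(589.6,-113.9,140),(479.8,-121.3,140)]: print(proj(c,X).round(0))
```

```text
now [ 534.2 -118.   222.1] yaw -3.076 turn deg -0.1 open 94.7 F [-0.6  0.4 -0.5] t 2.6
to [ 534.7 -117.6  129. ] shift [-0.5  0.4 93.1]
[283. 213.]
[283. 276.]
[283. 142.]
```

View pics/w1.png

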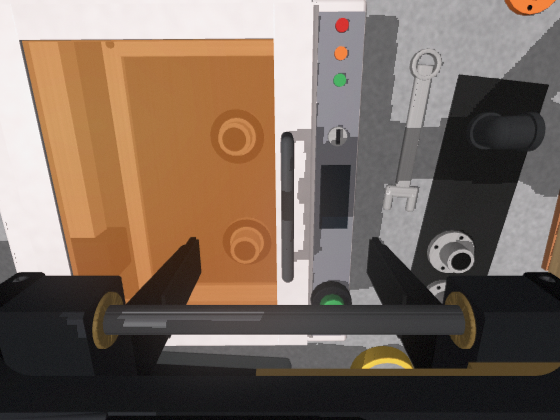

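Call:
carry_out --pt "0 1.5 25 0 0.4" --pt "0 1.5 25 0 0.4" --pt "0 0 25 0 0.4" --pt "0 0 12 0 0.4" --pt "0 0 6 0 0.4" --pt "0 0 0 0 0.4" --pt "0 0 0 0 1" --pt "0 0 0 0 1" --pt "0 0 0 0 1" --pt "0 0 0 0 1" --pt "0 0 0 0 1" --pt "0 0 0 0 1"

```text
t: 3.85
eef_pos: [534.3, -114.5, 129.7]
tcp_rot: [3.142, 0.0, -3.075]
ft_force: [-0.7, 0.8, -0.2]
opening: 0.151
grip_force: 0.0
```

Run:
```python
from h import *
plan((534.7,-117.6,129))
a=np.linspace(0,1.4,29); r=np.c_[np.zeros(29),-237*np.cos(a)+45*np.sin(a),237*np.sin(a)+45*np.cos(a)]
d=np.diff(r,axis=0); print((-d[:,1:]).round(1).tolist())
```

```text
now [ 534.3 -114.5  129.7] yaw -3.075 turn deg -0.0 open 14.4 F [-0.7  0.8 -0.2] t 3.85
to [ 534.7 -117.6  129. ] shift [-0.2 -3.2  0.7]
[[-2.5, -11.8], [-3.1, -11.6], [-3.7, -11.5], [-4.3, -11.3], [-4.8, -11.0], [-5.4, -10.8], [-5.9, -10.5], [-6.4, -10.2], [-6.9, -9.9], [-7.4, -9.5], [-7.9, -9.1], [-8.3, -8.7], [-8.8, -8.3], [-9.2, -7.8], [-9.5, -7.4], [-9.9, -6.9], [-10.2, -6.4], [-10.5, -5.9], [-10.8, -5.3], [-11.1, -4.8], [-11.3, -4.2], [-11.5, -3.7], [-11.7, -3.1], [-11.8, -2.5], [-11.9, -1.9], [-12.0, -1.3], [-12.0, -0.7], [-12.1, -0.1]]
```

Call:
carry_out --pt "0 0 0 0 1" --pt "0 0 0 0 1" --pt "0 0 0 0 1" --pt "0 0 0 0 1"

```text
t: 4.25
eef_pos: [534.3, -115.2, 129.7]
tcp_rot: [-3.141, 0.0, -3.075]
ft_force: [-1.1, -5.8, 0.5]
opening: 0.096
grip_force: 30.0
```

Call:
carry_out --pt "0 -2.5 -11.8 0 1" --pt "0 -3.1 -11.6 0 1" --pt "0 -3.7 -11.5 0 1" --pt "0 -4.3 -11.3 0 1" --pt "0 -4.8 -11.0 0 1" --pt "0 -5.4 -10.8 0 1"

```text
t: 4.85
eef_pos: [535.9, -138.5, 198.1]
tcp_rot: [3.141, -0.0, -3.075]
ft_force: [2.3, -2.3, -8.9]
opening: 0.098
grip_force: 30.0
```

Call:
carry_out --pt "0 -5.9 -10.5 0 1" --pt "0 -6.4 -10.2 0 1" --pt "0 -6.9 -9.9 0 1" --pt "0 -7.4 -9.5 0 1" --pt "0 -7.9 -9.1 0 1" --pt "0 -8.3 -8.7 0 1" --pt "0 -8.8 -8.3 0 1" --pt "0 -9.2 -7.8 0 1" --pt "0 -9.5 -7.4 0 1" --pt "0 -9.9 -6.9 0 1" --pt "0 -10.2 -6.4 0 1"

```text
t: 5.95
eef_pos: [542.2, -227.1, 294.8]
tcp_rot: [3.139, 0.002, -3.074]
ft_force: [2.2, 13.0, 9.9]
opening: 0.099
grip_force: 30.0
```

Call:
carry_out --pt "0 -10.5 -5.9 0 1" --pt "0 -10.8 -5.3 0 1" --pt "0 -11.1 -4.8 0 1" --pt "0 -11.3 -4.2 0 1" --pt "0 -11.5 -3.7 0 1" --pt "0 -11.7 -3.1 0 1" --pt "0 -11.8 -2.5 0 1" --pt "0 -11.9 -1.9 0 1" --pt "0 -12.0 -1.3 0 1" --pt "0 -12.0 -0.7 0 1" --pt "0 -9 0 0 1" --pt "0 0 0 0 1"

```text
t: 7.15
eef_pos: [550.1, -353.6, 327.3]
tcp_rot: [-3.139, 0.002, -3.075]
ft_force: [-0.4, -2.7, 8.3]
opening: 0.096
grip_force: 30.0
```

Run:
```python
from h import *
s=env.state();p=s['eef_pos']+[0,0,11]
h=mk(MP,MY,(135,0,95))[0]; d=p-h; ex=np.array([np.cos(MY),np.sin(MY)]); x=d[:2]@ex
print(x,d[2],'ang',np.arctan2(d[2],-x)-np.arctan2(45,237),np.hypot(x,d[2]),s['ft_force'])
```

```text
-0.48509314475065357 243.3094509692142 ang 1.3811628284826674 243.30993454090512 [-0.37598106 -2.68316673  8.25567012]
```

Call:
carry_out --pt "0 -2 -0.5 0 1" --pt "0 -2 -0.5 0 1" --pt "0 -2 0 0 1" --pt "0 0 0 0 1" --pt "0 0 0 0 1"

```text
t: 7.65
eef_pos: [550.2, -355.8, 327.3]
tcp_rot: [3.138, -0.001, -3.074]
ft_force: [-1.9, 13.9, 7.9]
opening: 0.097
grip_force: 30.0
```

Run:
```python
from h import *
s=env.state();p=s['eef_pos']+[0,0,11]
h=mk(MP,MY,(135,0,95))[0]; d=p-h; ex=np.array([np.cos(MY),np.sin(MY)]); x=d[:2]@ex
print(x,d[2],'ang',np.arctan2(d[2],-x)-np.arctan2(45,237),np.hypot(x,d[2]),s['ft_force'])
```

```text
1.7053143919371 243.2989546396417 ang 1.3901655718155292 243.3049309527404 [-1.8682006  13.90726429  7.89385462]
```

Call:
carry_out --pt "0 2 0 0 0.75" --pt "0 0 0 0 0.75" --pt "0 0 0 0 0.75" --pt "0 0 -10 0 0.75" --pt "0 0 -15 0 0.75" --pt "0 0 -15 0 0.75" --pt "0 0 -20 0 0.75" --pt "0 0 -10 0 0.5" --pt "0 40 0 0 0.5" --pt "0 40 0 0 0.5" --pt "0 40 0 0 0.5" --pt "0 40 0 0 0.5"

```text
t: 8.85
eef_pos: [539.3, -194.9, 396.8]
tcp_rot: [-3.142, 0.0, -3.075]
ft_force: [1.2, -0.0, 0.7]
opening: 0.498
grip_force: 0.0
```

Call:
carry_out --pt "0 40 0 0 0.47" --pt "0 30 0 0 0.47" --pt "0 0 20 0 0.47" --pt "0 0 0 0 0.47" --pt "0 0 0 0 0.47"

```text
t: 9.35
eef_pos: [535.1, -126.6, 377.0]
tcp_rot: [3.141, -0.0, -3.075]
ft_force: [0.5, -0.2, -0.0]
opening: 0.526
grip_force: 0.0
```

```bash
python3 - <<'E'
from h import *
plan()
c=wcam(); cv2.imwrite('pics/w2.png',c['color'][:,:,::-1])
t=shot('top','top2.png')
g=t['color']
a=cv2.resize(g[140:280,195:395][:,:,::-1],None,fx=3,fy=3); b=c['color'][:,:,::-1]
E
python3 - <<'E'
import cv2,numpy as np
a=cv2.imread('pics/w2.png');b=cv2.imread('pics/top2.png')[130:290,195:395]
b=cv2.resize(b,(390,312)); a=cv2.resize(a,(400,300)); im=np.zeros((312,790,3),np.uint8); im[:300,:400]=a; im[:,400:]=b
cv2.imwrite('pics/m2.png',im)
E
```

```text
now [ 535.1 -126.6  377. ] yaw -3.075 turn deg -0.0 open 50.0 F [ 0.5 -0.2 -0. ] t 9.35
```

View pics/m2.png

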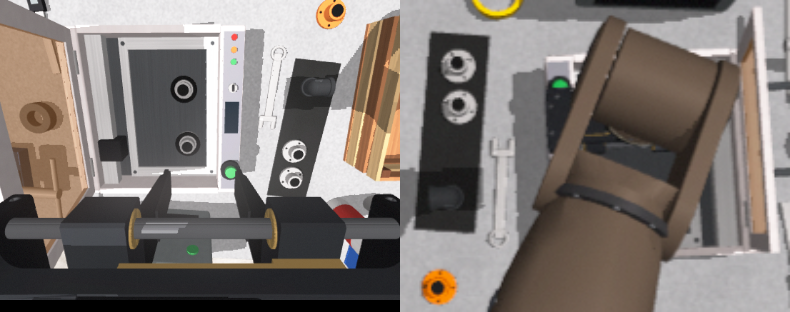

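Run:
```python
from h import *
c=wcam(); g=cv2.cvtColor(c['color'],cv2.COLOR_RGB2GRAY)
for z,(u,v) in [(60,(256,125)),(60,(262,202)),(33,(410,212)),(33,(408,249))]:
    print(ray(c,u,v,z).round(1))
rr=[cv2.resize(c['color'][v-35:v+35,u-35:u+35][:,:,::-1],(280,280),interpolation=cv2.INTER_CUBIC) for u,v in [(256,125),(262,202)]]
rr2=[cv2.resize(c['color'][v-35:v+35,u-35:u+35][:,:,::-1],(280,280),interpolation=cv2.INTER_CUBIC) for u,v in [(410,212),(408,249)]]
cv2.imwrite('pics/m3.png',np.vstack([np.hstack(rr),np.hstack(rr2)]))
```

```text
[ 488.9 -168.5   60. ]
[ 602.2 -154.7   60. ]
[611.7  83.5  33. ]
[676.8  92.   33. ]
```

View pics/m3.png

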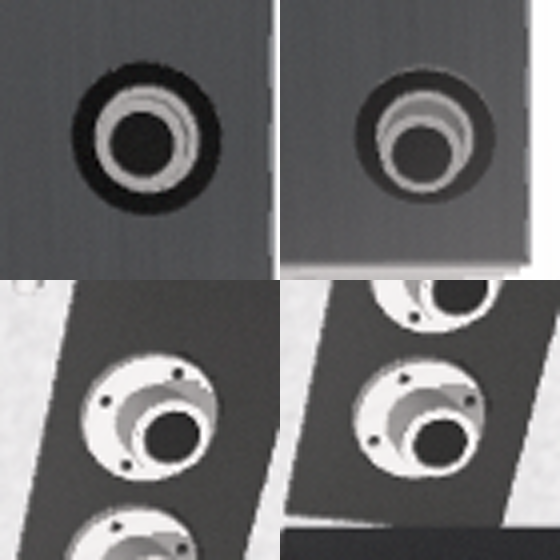

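Run:
```python
from h import *
plan((605,-157.5,110),(605,-157.5,48.5),(605,-157.5,190),(530,305,190),(530,305,70),(530,305,190),(489.5,-169.5,110))
```

```text
now [ 535.2 -127.   377.3] yaw -3.076 turn deg -0.1 open 50.5 F [ 0.3 -0.7 -0.7] t 9.5
to [ 605.  -157.5  110. ] shift [-67.6 -35.2 267.3]
to [ 605.  -157.5   48.5] shift [ 0.  -0.  61.5]
to [ 605.  -157.5  190. ] shift [   0.     0.  -141.5]
to [530 305 190] shift [ 43.7 466.5   0. ]
to [530 305  70] shift [  0.  -0. 120.]
to [530 305 190] shift [   0.    0. -120.]
to [ 489.5 -169.5  110. ] shift [  72.4 -470.7   80. ]
```

Call:
carry_out --pt "-14 7.1 45 0 0.42" --pt "-14 7.1 45 0 0.42" --pt "-14 7.1 45 0 0.42" --pt "-14 7.1 45 0 0.42" --pt "-12 7.1 45 0 0.42" --pt "0 0 20 0 0.42" --pt "0 0 0 0 0.42" --pt "0 0 0 0 0.42"

```text
t: 10.3
eef_pos: [601.0, -86.8, 132.5]
tcp_rot: [-3.141, 0.001, -3.075]
ft_force: [0.0, -0.0, -0.4]
opening: 0.578
grip_force: 0.0
```

Run:
```python
from h import *
plan((605,-157.5,48.5))
c=wcam(); print([proj(c,p).round(0) for p in [(605,-157.5,60),(489.5,-169.5,60)]])
cv2.imwrite('pics/w4.png',c['color'][:,:,::-1])
```

```text
now [601.  -86.8 132.5] yaw -3.075 turn deg -0.1 open 54.9 F [ 0.  -0.  -0.4] t 10.3
to [ 605.  -157.5   48.5] shift [  0.7 -70.8  84. ]
[array([188., 216.]), array([166.,  47.])]
```

View pics/w4.png

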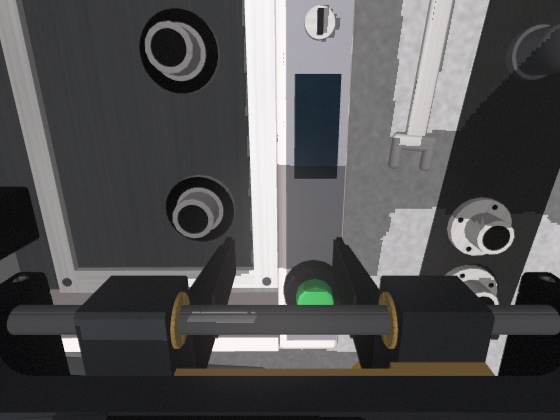

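Call:
carry_out --pt "0.5 -24 0 0 0.42" --pt "0.5 -24 0 0 0.42" --pt "0 -22.5 0 0 0.42" --pt "0 0 30 0 0.42" --pt "0 0 30 0 0.42" --pt "0 0 17 0 0.42" --pt "0 0 6 0 0.42" --pt "0 0 0 0 0.42" --pt "0 0 0 0 1" --pt "0 0 0 0 1" --pt "0 0 0 0 1" --pt "0 0 0 0 1"

```text
t: 11.55
eef_pos: [604.5, -156.6, 49.5]
tcp_rot: [-3.141, 0.001, -3.075]
ft_force: [-1.1, 1.1, 3.7]
opening: 0.327
grip_force: 30.0
```

Call:
carry_out --pt "0 0 0 0 1" --pt "0 0 0 0 1" --pt "0 0 0 0 1" --pt "0 0 0 0 1"

```text
t: 11.95
eef_pos: [604.5, -156.6, 49.5]
tcp_rot: [-3.141, 0.001, -3.075]
ft_force: [-0.7, 0.8, 7.1]
opening: 0.335
grip_force: 30.0
```

Call:
carry_out --pt "0 0 -15 0 1" --pt "0 0 -35 0 1" --pt "0 0 -45 0 1" --pt "0 0 -45 0 1" --pt "2 30 0 0 1" --pt "4 40 0 0 1" --pt "4 42 0 0 1" --pt "4 42 0 0 1" --pt "4 42 0 0 1" --pt "4 42 0 0 1"

```text
t: 12.95
eef_pos: [565.7, 80.9, 189.6]
tcp_rot: [3.142, 0.0, -3.075]
ft_force: [0.6, -1.2, -1.9]
opening: 0.33
grip_force: 30.0
```

Call:
carry_out --pt "4 42 0 0 1" --pt "4 42 0 0 1" --pt "4 42 0 0 1" --pt "4 42 0 0 1" --pt "4 40 0 0 1" --pt "0 20 0 0 1" --pt "0 0 0 0 1"

```text
t: 13.65
eef_pos: [530.3, 307.9, 189.3]
tcp_rot: [3.141, 0.0, -3.072]
ft_force: [-0.8, -0.8, -1.7]
opening: 0.331
grip_force: 30.0
```

Lower 120, release, rise; then go back for the second (tool shift ≈ (+72, −471)).

Call:
carry_out --pt "0 0 30 0 1" --pt "0 0 35 0 1" --pt "0 0 35 0 1" --pt "0 0 18 0 1" --pt "0 0 0 0 1" --pt "0 0 0 0 0.42" --pt "0 0 0 0 0.42" --pt "0 0 0 0 0.42" --pt "0 0 -30 0 0.42" --pt "0 0 -45 0 0.42" --pt "0 0 -45 0 0.42"

```text
t: 14.75
eef_pos: [530.9, 305.4, 193.0]
tcp_rot: [3.141, 0.0, -3.075]
ft_force: [-0.4, 0.3, 0.1]
opening: 0.58
grip_force: 0.0
```

Call:
carry_out --pt "7 -42 0 0 0.42" --pt "7 -42 0 0 0.42" --pt "7 -42 0 0 0.42" --pt "7 -42 0 0 0.42" --pt "7 -42 0 0 0.42" --pt "7 -42 0 0 0.42" --pt "7 -42 0 0 0.42" --pt "7 -42 0 0 0.42" --pt "7 -42 0 0 0.42" --pt "7 -42 0 0 0.42" --pt "0 -20 0 0 0.42" --pt "0 0 0 0 0.42"

```text
t: 15.95
eef_pos: [490.9, -140.6, 191.6]
tcp_rot: [-3.141, 0.002, -3.078]
ft_force: [-0.0, -0.3, 0.2]
opening: 0.582
grip_force: 0.0
```

Run:
```python
from h import *
plan((489.5,-169.5,110),(489.5,-169.5,48.5),(489.5,-169.5,190),(420,305,190))
c=wcam(); print([proj(c,p).round(0) for p in [(489.5,-169.5,60)]])
t=shot('top')
a=cv2.resize(c['color'],(400,300)); b=cv2.resize(t['color'][130:290,90:290],(390,312)); im=np.zeros((312,790,3),np.uint8); im[:300,:400]=a; im[:,400:]=b
cv2.imwrite('pics/m5.png',im[:,:,::-1])
```

```text
now [ 490.9 -140.6  191.6] yaw -3.078 turn deg -0.2 open 55.3 F [-0.  -0.3  0.2] t 15.95
to [ 489.5 -169.5  110. ] shift [  3.3 -28.8  81.6]
to [ 489.5 -169.5   48.5] shift [ 0.  -0.  61.5]
to [ 489.5 -169.5  190. ] shift [   0.     0.  -141.5]
to [420 305 190] shift [ 37.4 478.1   0. ]
[array([252., 191.])]
```

View pics/m5.png

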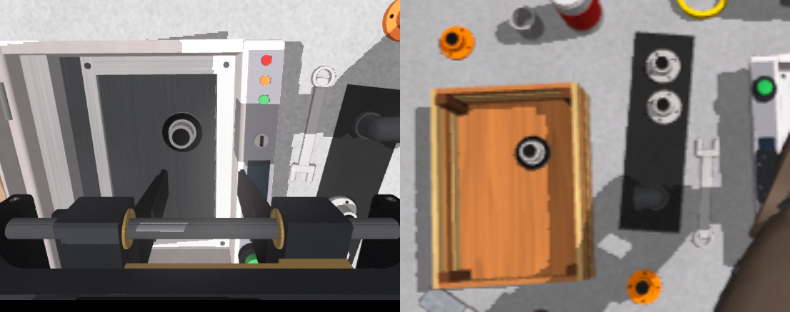

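Call:
carry_out --pt "2 -14.5 30 0 0.42" --pt "1.3 -14.3 40 0 0.42" --pt "0 0 40 0 0.42" --pt "0 0 22 0 0.42" --pt "0 0 10 0 0.42" --pt "0 0 0 0 0.42" --pt "0 0 0 0 1" --pt "0 0 0 0 1" --pt "0 0 0 0 1" --pt "0 0 0 0 1" --pt "0 0 0 0 1" --pt "0 0 0 0 1"

```text
t: 17.25
eef_pos: [489.8, -167.3, 49.6]
tcp_rot: [-3.141, 0.002, -3.075]
ft_force: [-0.4, 0.2, 7.7]
opening: 0.333
grip_force: 30.0
```

Call:
carry_out --pt "0 0 -15 0 1" --pt "0 0 -35 0 1" --pt "0 0 -45 0 1" --pt "0 0 -45 0 1" --pt "2 30 0 0 1" --pt "3.5 40 0 0 1" --pt "3.5 42 0 0 1" --pt "3.5 42 0 0 1" --pt "3.5 42 0 0 1" --pt "3.5 42 0 0 1"

```text
t: 18.25
eef_pos: [453.3, 70.5, 189.0]
tcp_rot: [3.142, 0.0, -3.075]
ft_force: [0.4, -0.8, -1.4]
opening: 0.329
grip_force: 30.0
```

Call:
carry_out --pt "3.5 42 0 0 1" --pt "3.5 42 0 0 1" --pt "3.5 42 0 0 1" --pt "3.5 42 0 0 1" --pt "3.5 40 0 0 1" --pt "0 30 0 0 1" --pt "0 0 0 0 1"

```text
t: 18.95
eef_pos: [420.0, 308.1, 188.7]
tcp_rot: [3.141, 0.0, -3.072]
ft_force: [1.4, -0.5, -1.1]
opening: 0.332
grip_force: 30.0
```

Call:
carry_out --pt "0 0 30 0 1" --pt "0 0 35 0 1" --pt "0 0 35 0 1" --pt "0 0 18 0 1" --pt "0 0 0 0 1" --pt "0 0 0 0 0.42" --pt "0 0 0 0 0.42" --pt "0 0 0 0 0.42" --pt "0 0 -30 0 0.42" --pt "0 0 -45 0 0.42" --pt "0 0 -45 0 0.42"

```text
t: 20.05
eef_pos: [420.3, 305.1, 192.9]
tcp_rot: [3.141, 0.0, -3.075]
ft_force: [0.6, -0.2, 0.9]
opening: 0.579
grip_force: 0.0
```

Call:
carry_out --pt "-20 -32 0 0 0.42" --pt "-28 -32 0 0 0.42" --pt "-28 -32 0 0 0.42" --pt "-28 -32 0 0 0.42" --pt "-28 -32 0 0 0.42" --pt "-28 -32 0 0 0.42" --pt "-28 -20 0 0 0.42" --pt "-20 -15 0 0 0.42" --pt "0 0 0 0 0.42" --pt "0 0 0 0 0.42"

```text
t: 21.05
eef_pos: [643.0, 92.6, 191.1]
tcp_rot: [3.141, 0.0, -3.075]
ft_force: [0.1, 1.5, -0.2]
opening: 0.577
grip_force: 0.0
```

Run:
```python
from h import *
plan((685.5,98.5,80),(685.5,98.5,22),tuple(mk(MP,MY,(-20,50,180))[0]))
c=wcam(); print([proj(c,p).round(0) for p in [(685.5,98.5,33),(616.5,93,33)]])
a=c['color']; b=np.zeros((420,240,3),np.uint8)
t=shot('top'); b[:]=0; q=cv2.resize(t['color'][160:290,90:200],(240,284)); b[:284]=q
cv2.imwrite('pics/m6.png',np.hstack([a,b])[:,:,::-1])
```

```text
now [643.   92.6 191.1] yaw -3.075 turn deg -0.1 open 54.8 F [ 0.1  1.5 -0.2] t 21.05
to [685.5  98.5  80. ] shift [-42.8   3.  111.1]
to [685.5  98.5  22. ] shift [ 0. -0. 58.]
to [ 590.1 -196.1  180. ] shift [ 115.1 -287.5 -158. ]
[array([286., 227.]), array([285., 161.])]
```

View pics/m6.png

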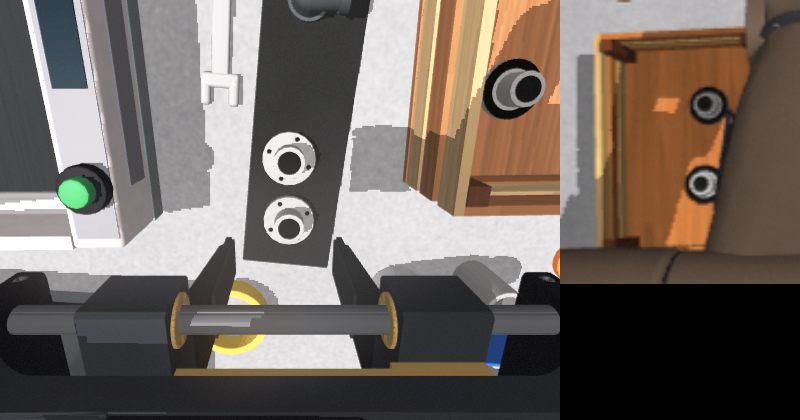

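Call:
carry_out --pt "-21 3 30 0 0.42" --pt "-22 3 40 0 0.42" --pt "0 0 40 0 0.42" --pt "0 0 35 0 0.42" --pt "0 0 17 0 0.42" --pt "0 0 6 0 0.42" --pt "0 0 0 0 0.42" --pt "0 0 0 0 1" --pt "0 0 0 0 1" --pt "0 0 0 0 1" --pt "0 0 0 0 1" --pt "0 0 0 0 1"

```text
t: 22.35
eef_pos: [686.2, 101.5, 23.7]
tcp_rot: [3.142, 0.001, -3.075]
ft_force: [-2.3, -0.7, 7.0]
opening: 0.332
grip_force: 30.0
```

Call:
carry_out --pt "0 0 0 0 1" --pt "0 0 -15 0 1" --pt "0 0 -35 0 1" --pt "0 0 -45 0 1" --pt "0 0 -45 0 1" --pt "0 0 -20 0 1" --pt "0 0 0 0 1"

```text
t: 23.05
eef_pos: [686.8, 101.7, 187.0]
tcp_rot: [3.142, 0.006, -3.075]
ft_force: [-0.8, -0.4, -1.9]
opening: 0.333
grip_force: 30.0
```

Run:
```python
from h import *
plan(tuple(mk(MP,MY,(-20,50,180))[0]),tuple(mk(MP,MY,(-20,50,50))[0]))
```

```text
now [686.8 101.7 187. ] yaw -3.075 turn deg -0.0 open 31.6 F [-0.8 -0.4 -1.9] t 23.05
to [ 590.1 -196.1  180. ] shift [ 116.6 -290.6    7. ]
to [ 590.1 -196.1   50. ] shift [  0.  -0. 130.]
```

Call:
carry_out --pt "16 -40 0 0 1" --pt "16 -42 0 0 1" --pt "16 -42 0 0 1" --pt "16 -42 0 0 1" --pt "16 -42 0 0 1" --pt "16 -42 0 0 1" --pt "14 -30 0 0 1" --pt "6.5 -10.5 0 0 1" --pt "0 0 0 0 1" --pt "0 0 0 0 1"

```text
t: 24.05
eef_pos: [589.1, -195.1, 182.1]
tcp_rot: [3.141, -0.001, -3.075]
ft_force: [-0.7, 0.3, -2.4]
opening: 0.328
grip_force: 30.0
```

Call:
carry_out --pt "0 0 30 0 1" --pt "0 0 35 0 1" --pt "0 0 35 0 1" --pt "0 0 20 0 1" --pt "0 0 10 0 1" --pt "0 0 2 0 1" --pt "0 0 2 0 1" --pt "0 0 2 0 1" --pt "0 0 0 0 1"

```text
t: 24.95
eef_pos: [589.8, -195.2, 49.6]
tcp_rot: [-3.141, 0.002, -3.074]
ft_force: [-3.8, 7.1, 16.6]
opening: 0.328
grip_force: 30.0
```

Call:
carry_out --pt "0 0 -1 0 0.42" --pt "0 0 0 0 0.42" --pt "0 0 0 0 0.42" --pt "0 0 0 0 0.42" --pt "0 0 -20 0 0.42" --pt "0 0 -40 0 0.42" --pt "0 0 -40 0 0.42" --pt "0 0 -40 0 0.42"

```text
t: 25.75
eef_pos: [588.8, -196.1, 189.1]
tcp_rot: [3.141, -0.0, -3.075]
ft_force: [0.1, 0.1, -0.2]
opening: 0.58
grip_force: 0.0
```

Call:
carry_out --pt "-6 42 0 0 0.42" --pt "-6 42 0 0 0.42" --pt "-6 42 0 0 0.42" --pt "-6 42 0 0 0.42" --pt "-6 42 0 0 0.42" --pt "-6 42 0 0 0.42" --pt "-6 25 0 0 0.42" --pt "-4.5 12.5 0 0 0.42" --pt "0 0 0 0 0.42" --pt "0 0 0 0 0.42"

```text
t: 26.75
eef_pos: [616.1, 95.0, 187.5]
tcp_rot: [-3.141, -0.0, -3.075]
ft_force: [-0.4, 0.2, -0.5]
opening: 0.579
grip_force: 0.0
```

Run:
```python
from h import *
plan((617,96.5,80),(617,96.5,22),tuple(mk(MP,MY,(-20,-50,187))[0]))
c=wcam(); print(proj(c,(617,96.5,33)).round(0))
g=cv2.GaussianBlur(cv2.cvtColor(c['color'],cv2.COLOR_RGB2GRAY),(3,3),0)
p=proj(c,(617,96.5,33)).astype(int); w=g[p[1]-45:p[1]+45,p[0]-45:p[0]+45]
_,l,st,ce=cv2.connectedComponentsWithStats((w<80).astype(np.uint8))
print([(ce[i]+p-45).round(1).tolist()+[int(st[i,4])] for i in range(1,len(st)) if 60<st[i,4]<900])
```

```text
now [616.1  95.  187.5] yaw -3.075 turn deg -0.0 open 55.0 F [-0.4  0.2 -0.5] t 26.75
to [617.   96.5  80. ] shift [ -1.    1.5 107.5]
to [617.   96.5  22. ] shift [ 0. -0. 58.]
to [ 490.3 -202.8  187. ] shift [ 146.6 -290.1 -165. ]
[284. 190.]
[[284.9, 190.3, 330]]
```

Confirmed; grasp blank 2.

Call:
carry_out --pt "-1 2 40 0 0.42" --pt "0 0 40 0 0.42" --pt "0 0 40 0 0.42" --pt "0 0 28 0 0.42" --pt "0 0 12 0 0.42" --pt "0 0 5 0 0.42" --pt "0 0 0 0 0.42" --pt "0 0 0 0 1" --pt "0 0 0 0 1" --pt "0 0 0 0 1" --pt "0 0 0 0 1" --pt "0 0 0 0 1"

```text
t: 28.0
eef_pos: [617.2, 98.0, 23.5]
tcp_rot: [-3.142, 0.001, -3.074]
ft_force: [-1.5, 0.0, 6.7]
opening: 0.328
grip_force: 30.0
```

Call:
carry_out --pt "0 0 0 0 1" --pt "0 0 -15 0 1" --pt "0 0 -35 0 1" --pt "0 0 -45 0 1" --pt "0 0 -45 0 1" --pt "0 0 -23 0 1" --pt "0 0 0 0 1"

```text
t: 28.7
eef_pos: [617.9, 98.1, 190.0]
tcp_rot: [3.142, 0.006, -3.074]
ft_force: [0.8, 0.3, -2.4]
opening: 0.332
grip_force: 30.0
```

Call:
carry_out --pt "20 -40 0 0 1" --pt "20 -42 0 0 1" --pt "20 -42 0 0 1" --pt "20 -42 0 0 1" --pt "20 -42 0 0 1" --pt "20 -42 0 0 1" --pt "20 -30 0 0 1" --pt "6.5 -10.5 0 0 1" --pt "0 0 0 0 1" --pt "0 0 0 0 1"

```text
t: 29.7
eef_pos: [490.3, -201.0, 185.2]
tcp_rot: [3.141, -0.001, -3.075]
ft_force: [-0.2, -0.0, -1.6]
opening: 0.328
grip_force: 30.0
```

Run:
```python
from h import *
plan(tuple(mk(MP,MY,(-20,-50,50))[0]))
```

```text
now [ 490.3 -201.   185.2] yaw -3.075 turn deg -0.0 open 31.2 F [-0.2 -0.  -1.6] t 29.7
to [ 490.3 -202.8   50. ] shift [ 1.000e-01 -1.800e+00  1.352e+02]
```

Call:
carry_out --pt "0 0 30 0 1" --pt "0 0 35 0 1" --pt "0 0 35 0 1" --pt "0 0 22 0 1" --pt "0 0 10 0 1" --pt "0 0 3 0 1" --pt "0 0 2 0 1" --pt "0 0 0 0 1"

```text
t: 30.5
eef_pos: [490.4, -200.3, 50.4]
tcp_rot: [3.141, 0.0, -3.074]
ft_force: [-4.2, 4.3, 11.2]
opening: 0.33
grip_force: 30.0
```

Call:
carry_out --pt "0 0 -1 0 0.42" --pt "0 0 0 0 0.42" --pt "0 0 0 0 0.42" --pt "0 0 0 0 0.42" --pt "0 0 -20 0 0.42" --pt "0 0 -40 0 0.42" --pt "0 0 -40 0 0.42" --pt "0 0 -40 0 0.42" --pt "0 35 -40 0 0.42" --pt "0 35 -40 0 0.42" --pt "0 0 0 0 0.42"

```text
t: 31.6
eef_pos: [486.6, -133.9, 269.6]
tcp_rot: [-3.139, 0.007, -3.073]
ft_force: [-0.3, -1.2, -0.3]
opening: 0.578
grip_force: 0.0
```

Run:
```python
from h import *
c=wcam()
plan(tuple(mk(MP,MY,(137,0,397))[0]),tuple(mk(MP,MY,(137,0,327))[0]))
s=shot('side')
a=cv2.resize(c['color'],(400,300)); b=cv2.resize(s['color'],(400,300))
cv2.imwrite('pics/m7.png',np.hstack([a,b])[:,:,::-1])
```

```text
now [ 486.3 -134.9  267.2] yaw -3.073 turn deg 0.1 open 55.2 F [ 0.6 -0.4 -1.1] t 31.65
to [ 550.6 -356.1  397. ] shift [ -49.3 -225.  -129.8]
to [ 550.6 -356.1  327. ] shift [ 0. -0. 70.]
```

View pics/m7.png

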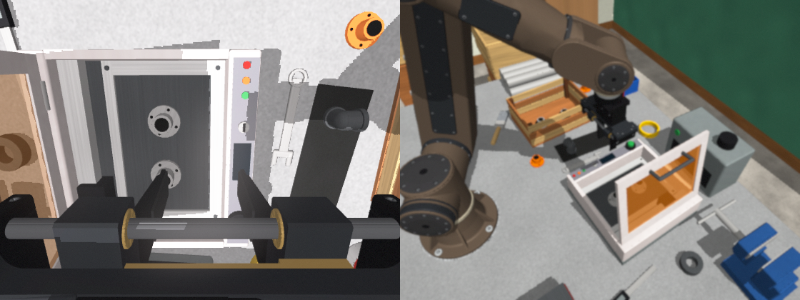

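Call:
carry_out --pt "0 0 -45 0 0.75" --pt "0 0 -45 0 0.75" --pt "0 0 -42 0 0.75" --pt "-8 -38 0 0 0.75" --pt "-8 -38 0 0 0.75" --pt "-8 -38 0 0 0.75" --pt "-8 -38 0 0 0.75" --pt "-8 -38 0 0 0.75" --pt "-8 -34 0 0 0.75" --pt "0 0 0 0 0.75" --pt "0 0 0 0 0.75"

```text
t: 32.8
eef_pos: [548.3, -357.6, 394.5]
tcp_rot: [3.139, -0.003, -3.076]
ft_force: [-0.0, 0.6, -0.0]
opening: 0.249
grip_force: 0.0
```

Run:
```python
from h import *
plan((550.2,-355.8,327.3))
a=np.linspace(1.395,-0.01,30); r=np.c_[-237*np.cos(a)+45*np.sin(a),237*np.sin(a)+45*np.cos(a)]
print((-np.diff(r,axis=0)).round(1).tolist())
```

```text
now [ 548.3 -357.6  394.5] yaw -3.076 turn deg -0.1 open 23.6 F [-0.   0.6 -0. ] t 32.8
to [ 550.2 -355.8  327.3] shift [-2.   1.6 67.2]
[[11.7, 0.1], [11.7, 0.7], [11.6, 1.3], [11.5, 1.8], [11.4, 2.4], [11.3, 2.9], [11.2, 3.5], [11.0, 4.0], [10.8, 4.6], [10.5, 5.1], [10.3, 5.6], [10.0, 6.1], [9.7, 6.5], [9.4, 7.0], [9.0, 7.4], [8.6, 7.9], [8.2, 8.3], [7.8, 8.7], [7.4, 9.0], [7.0, 9.4], [6.5, 9.7], [6.0, 10.0], [5.5, 10.3], [5.0, 10.6], [4.5, 10.8], [4.0, 11.0], [3.4, 11.2], [2.9, 11.3], [2.3, 11.4]]
```

Call:
carry_out --pt "0 1.6 10 0 0.75" --pt "0 0 20 0 0.75" --pt "0 0 20 0 0.75" --pt "0 0 12 0 0.75" --pt "0 0 5 0 0.75" --pt "0 0 0 0 0.75" --pt "0 0 0 0 1" --pt "0 0 0 0 1" --pt "0 0 0 0 1" --pt "0 0 0 0 1" --pt "0 0 0 0 1"

```text
t: 33.9
eef_pos: [548.7, -354.9, 330.8]
tcp_rot: [-3.14, 0.001, -3.075]
ft_force: [0.5, -1.3, 4.3]
opening: 0.097
grip_force: 30.0
```

Call:
carry_out --pt "0 6 0.1 0 1" --pt "0 11.7 0.7 0 1" --pt "0 11.6 1.3 0 1" --pt "0 11.5 1.8 0 1" --pt "0 11.4 2.4 0 1" --pt "0 11.3 2.9 0 1" --pt "0 11.2 3.5 0 1" --pt "0 11.0 4.0 0 1" --pt "0 10.8 4.6 0 1" --pt "0 10.5 5.1 0 1"

```text
t: 34.9
eef_pos: [541.2, -247.5, 304.8]
tcp_rot: [-3.141, 0.001, -3.075]
ft_force: [-3.3, 1.0, 8.5]
opening: 0.097
grip_force: 30.0
```

Call:
carry_out --pt "0 10.3 5.6 0 1" --pt "0 10.0 6.1 0 1" --pt "0 9.7 6.5 0 1" --pt "0 9.4 7.0 0 1" --pt "0 9.0 7.4 0 1" --pt "0 8.6 7.9 0 1" --pt "0 8.2 8.3 0 1" --pt "0 7.8 8.7 0 1"

```text
t: 35.7
eef_pos: [535.9, -173.0, 246.9]
tcp_rot: [3.139, -0.0, -3.074]
ft_force: [-5.3, 11.3, 13.6]
opening: 0.096
grip_force: 30.0
```

```bash
cat > lid.py <<'E'
from h import *
s=env.state();p=s['eef_pos']+[0,0,11]
h=mk(MP,MY,(135,0,95))[0]; d=p-h; ex=np.array([np.cos(MY),np.sin(MY)]); x=d[:2]@ex
print(x,d[2],'ang',np.arctan2(d[2],-x)-np.arctan2(45,237),np.hypot(x,d[2]),s['ft_force'])
E
python3 lid.py
```

```text
-181.67890200385963 162.90739153328457 ang 0.5433366831228557 244.02057628303993 [-5.27515579 11.30079045 13.58156448]
```

Call:
carry_out --pt "0 7.4 9.0 0 1" --pt "0 7.0 9.4 0 1" --pt "0 6.5 9.7 0 1" --pt "0 6.0 10.0 0 1" --pt "0 5.5 10.3 0 1" --pt "0 5.0 10.6 0 1" --pt "0 4.5 10.8 0 1" --pt "0 4.0 11.0 0 1" --pt "0 3.4 11.2 0 1" --pt "0 2.9 11.3 0 1" --pt "0 2.0 9 0 1" --pt "0 0 0 0 1"

```text
t: 36.9
eef_pos: [531.7, -116.4, 132.5]
tcp_rot: [3.134, -0.003, -3.075]
ft_force: [1.1, 31.0, 0.2]
opening: 0.098
grip_force: 30.0
```

Call:
carry_out --pt "0 0 2 0 1" --pt "0 0 2 0 1" --pt "0 0 2 0 1" --pt "0 0 0 0 1" --pt "0 0 0 0 1"

```text
t: 37.4
eef_pos: [531.6, -115.6, 127.7]
tcp_rot: [3.133, -0.003, -3.075]
ft_force: [-0.3, 38.9, 11.1]
opening: 0.1
grip_force: 30.0
```

```bash
python3 lid.py
```

```text
-239.21106636169966 43.74308368888427 ang -0.0067741420569349675 243.17769560655478 [-0.28178833 38.91352536 11.12738754]
```

Call:
carry_out --pt "0 2 0 0 1" --pt "0 0 0 0 1" --pt "0 0 2 0 1" --pt "0 0 2 0 1" --pt "0 0 0 0 1" --pt "0 0 0 0 1"

```text
t: 38.0
eef_pos: [532.5, -115.5, 126.0]
tcp_rot: [3.137, 0.001, -3.075]
ft_force: [-5.8, 30.2, 32.3]
opening: 0.101
grip_force: 30.0
```

```bash
python3 lid.py
python3 - <<'E'
from h import *
c=shot('side'); cv2.imwrite('pics/s8.png',cv2.resize(c['color'][160:360,210:430],None,fx=3,fy=3,interpolation=cv2.INTER_CUBIC)[:,:,::-1])
E
```

```text
-239.26966777847724 41.976359545601014 ang -0.013971716389403005 242.923833082562 [-5.79974089 30.19944488 32.26927134]
```

View pics/s8.png

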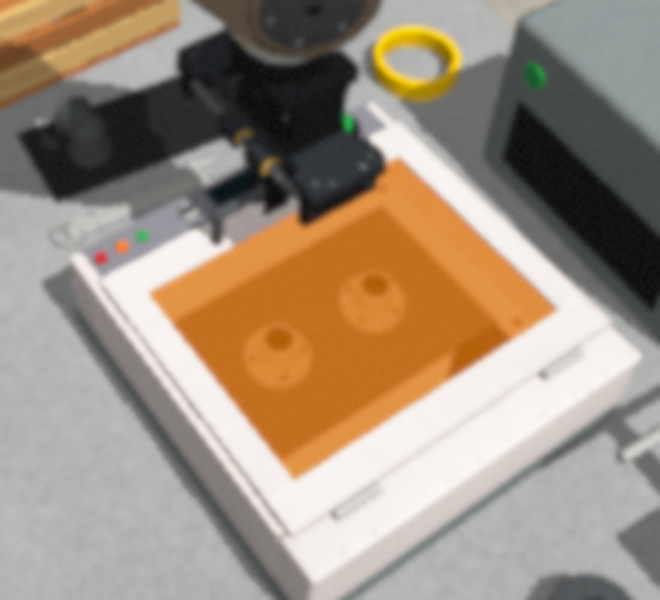

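Call:
carry_out --pt "0 2 -3 0 0.6" --pt "0 1 0 0 0.6" --pt "0 0 0 0 0.6" --pt "0 0 0 0 0.6" --pt "0 0 -20 0 0.6" --pt "0 0 -35 0 0.6" --pt "0 0 0 0 1" --pt "0 0 0 0 1" --pt "0 0 0 0 1" --pt "0 0 0 0 1" --pt "0 0 0 0 1"

```text
t: 39.15
eef_pos: [532.3, -116.0, 181.0]
tcp_rot: [3.141, -0.001, -3.075]
ft_force: [-0.4, -0.2, -0.1]
opening: 0.041
grip_force: 0.0
```

Run:
```python
from h import *
T=shot('top');S=shot('side')
for c,n in((T,'top'),(S,'side')):
    h=cv2.cvtColor(c['color'],cv2.COLOR_RGB2HSV); q=proj(c,mk(MP,MY,(-145,105,102))[0])
    m=cv2.inRange(h,(45,100,60),(80,255,255)); k,l,st,ce=cv2.connectedComponentsWithStats(m)
    i=min(range(1,k),key=lambda i:np.hypot(*(ce[i]-q))); print(n,q.round(1),ce[i].round(1),st[i,4],ray(c,*ce[i],102).round(1),ray(c,*ce[i],110).round(1))
plan(tuple(mk(MP,MY,(-145,105,130))[0]))
```

```text
top [277.1 174.8] [276.4 174.1] 57 [638.5 -65.8 102. ] [637.  -65.5 110. ]
side [323.1 203.7] [388.  184.9] 54 [833.4 -98.5 102. ] [ 826.7 -103.9  110. ]
now [ 532.4 -116.   181.3] yaw -3.075 turn deg -0.0 open 1.2 F [-0.2 -0.2 -0. ] t 39.25
to [636.6 -67.7 130. ] shift [-107.2   41.2   51.3]
```

Call:
carry_out --pt "-27 10 0 0 1" --pt "-27 10 0 0 1" --pt "-27 11 0 0 1" --pt "-27 11 0 0 1" --pt "0 0 30 0 1" --pt "0 0 21 0 1" --pt "0 0 3 0 1" --pt "0 0 3 0 1" --pt "0 0 3 0 1" --pt "0 0 0 0 1"

```text
t: 40.25
eef_pos: [637.8, -67.0, 122.6]
tcp_rot: [-3.141, 0.001, -3.075]
ft_force: [-0.4, 0.7, 2.0]
opening: 0.005
grip_force: 1.1
```

Call:
carry_out --pt "0 0 3 0 1" --pt "0 0 2 0 1" --pt "0 0 2 0 1" --pt "0 0 0 0 1"

```text
t: 40.65
eef_pos: [638.1, -67.1, 118.8]
tcp_rot: [-3.14, 0.004, -3.075]
ft_force: [-10.1, 1.8, 31.3]
opening: 0.006
grip_force: 16.1
```

Call:
carry_out --pt "0 0 2 0 1" --pt "0 0 2 0 1" --pt "0 0 0 0 1" --pt "0 0 0 0 1"

```text
t: 41.05
eef_pos: [638.3, -67.1, 118.1]
tcp_rot: [-3.14, 0.006, -3.074]
ft_force: [-20.7, 2.6, 62.2]
opening: 0.003
grip_force: 31.1
```

Call:
carry_out --pt "0 0 -6 0 1" --pt "0 0 -1 0 1" --pt "0 0 0 0 1" --pt "0 0 0 0 1"

```text
t: 41.45
eef_pos: [638.1, -67.1, 119.1]
tcp_rot: [-3.141, 0.002, -3.075]
ft_force: [-2.0, -0.2, 15.3]
opening: 0.003
grip_force: 7.4
```

Call:
carry_out --pt "0 0 -1.5 0 1" --pt "0 0 0 0 1" --pt "0 0 0 0 1"

```text
t: 41.75
eef_pos: [638.0, -67.0, 119.3]
tcp_rot: [-3.141, 0.001, -3.075]
ft_force: [2.5, -1.3, 5.5]
opening: 0.003
grip_force: 2.6
```

Call:
carry_out --pt "0 0 -1.5 0 1" --pt "0 0 0 0 1" --pt "0 0 0 0 1"

```text
t: 42.05
eef_pos: [637.6, -66.9, 120.7]
tcp_rot: [3.142, 0.0, -3.075]
ft_force: [1.6, -0.3, 3.5]
opening: 0.005
grip_force: 1.6
```

Call:
carry_out --pt "0 0 -1.5 0 1" --pt "0 0 0 0 1" --pt "0 0 0 0 1"

```text
t: 42.35
eef_pos: [637.4, -66.9, 122.2]
tcp_rot: [3.141, -0.0, -3.075]
ft_force: [0.6, -0.7, 2.7]
opening: 0.002
grip_force: 1.2
```

Call:
carry_out --pt "0 0 -30 0 1" --pt "0 0 -40 0 1" --pt "0 0 -40 0 1" --pt "0 40 0 0 1" --pt "0 40 0 0 1" --pt "0 0 0 0 1"

```text
t: 42.95
eef_pos: [631.0, 16.8, 232.1]
tcp_rot: [3.14, -0.001, -3.071]
ft_force: [-0.2, -1.5, -0.0]
opening: 0.002
grip_force: 0.0
```

Run:
```python
from h import *
T=shot('top');S=shot('side')
b=S['color'][100:310,130:430]; a=T['color'][140:290,90:400]
cv2.imwrite('pics/m9.png',np.vstack([cv2.resize(a,(600,290)),cv2.resize(b,(430,300))[:, :].copy() if 0 else np.pad(cv2.resize(b,(430,300)),((0,0),(0,170),(0,0)))])[:,:,::-1])
```

```text
(no output)
```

View pics/m9.png

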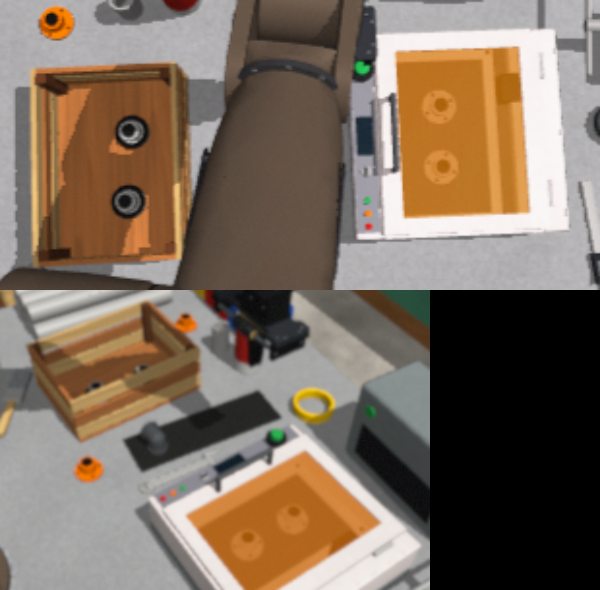

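```bash
python3 -c "
from cell import env
print(env.job_done())"
```

```text
the job is handed in; nothing more can be done
None
```

The job is handed in at about 43 s: both marked flanges are in the crate and both blanks lie flat, hub up, on the bed. The lid is shut and the start button was pressed to its stop and let go; the hand-in returned no verdict.

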